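Index the pin extractor over the suitcase lock and press its lever

ROBOT

A 6-joint arm with a two-finger parallel gripper is mounted at the origin on the work surface. World frame = base frame: x ahead of the robot, y to its left, z up, the work surface at z = 0. Lengths are in m, angles in rad, forces in N, time in s.
With the tool pointing down it reaches from about 0.375 to 0.9 m from the base axis. Payload 3.1 kg.
Tool frame: the origin (TCP) lies on the centre line of the jaws, within the pads' length; the fingertips stand 8 mm ahead of it and the grasp point (between the pads) lies 11 mm behind it; z points along the fingers, y is the line along which they close (so a half turn about z gives the same grasp; the last joint's range is limited). The gripper opens to 85 mm and grips with 20 to 120 N. Pads are 22 mm wide; open, the fingers measure 114 mm over their backs; the gripper's body (76 mm by 85 mm) begins 54 mm behind the grasp point. The pads swing forward as they close: fully open they stand 13 mm farther back than shut.
Start: joints at [-0.178, 0.527, 1.433, -0, 1.181, -0.178], TCP at [0.625, 0, 0.239] pointing down, gripper open.
Joint ranges: [-3.08, 3.08], [-0.75, 2.2], [0.22, 2.44], [-1.43, 4.57], [0, 2.65], [-2.85, 2.85]. Speed limits (rad/s): [2.79, 2.79, 3.14, 3.14, 3.14, 3.14].

INTERFACE

Orientations are given as a unit quaternion [x, y, z, w].
In Python, from station import * gives the robot as it stands.
- The arm moves only by the tool play_rows, never from a script. Its argument "rows" is a list of rows, each a list of 3 entries, a list of its own where there are three numbers: the turn, a rotation vector about the tool's x, y, z in degrees, then the shift along the tool's x, y, z in mm, then the closure, from 0 (fully open) to 1 (shut). In form: [[[ax, ay, az], [dx, dy, dz], jaw], ...]. A call has 1 to 12 rows; each row shifts and turns the commanded pose from where the row before left it, along the tool's axes as they then stand; what a row does not reach is not made up. A row lasts 1/12 s, in which the tool goes at most 41.7 mm and 7.16 degrees, less where a joint would pass 70% of its speed; a pose out of reach is approached as far as the arm can. A call with a gripper value outside its range is refused whole. The fingers move at their own pace and stop on an object; "grip_force" is the grip in N (left out, the last holds). Time passes only in rows, so rows that do not move let the fingers close. It gives the time, the measured TCP pose, the force, the opening and the grip force at its end, in the units of the state.
- sense(): the state, without advancing time (a new reading comes with each control period).
- snapshot(name): name is "scene" or "side" or "wrist"; returns (picture, depth): 420x560x3 uint8, red, green, blue; 420x560 float32, m along the optical axis (not along the pixel's ray), 0 where there is no reading.
- get_calibration(name): a dict with "vfov" (degrees; the focal length in pixels is half the picture's height over the tangent of half this angle, whatever the lens; pixels are square), "cx", "cy" (the principal point, pixels), "xyz" and "attitude" of the camera in the world. Camera axes: x right, y down, z forward; pixel columns grow to the right and rows downward; lengths in m; the calibration is good to about 2 mm. The wrist camera is an equidistant fisheye: a pixel r from the principal point sees the ray r / f radians off the axis. A picture is of the moment at which its call begins: read the wrist's pose just before it. get_calibration takes no time and is no camera call; for the wrist camera it gives the pose at the moment of the call.
- sign_off(): hands the job in; it is judged then, once.
The state is a dict: "t": time; "q": joint angles; "qd": joint speeds; "tau": joint torques, N m; "tcp_pos": TCP position; "tool_rot": TCP orientation; "force": force on the tool from outside, world axes, zero at the start; "ft_torque": the same for the moment, N m; "finger_gap": opening from 0.0 (shut) to 1.0 (fully open); "gripper_force": force on a finger pad.
Only numpy, scipy, OpenCV 4.12 (cv2) and the standard library are available. Lean on these libraries where they do the work, as an engineer would, in place of code of your own. Each camera call takes 0.05 s, during which the arm holds its last target. There are 200 camera calls.

TASK

Push the pin extractor's sliding head along its rail until it clicks into the notch that puts its punch over the silver suitcase lock (the part with the shackle), and only then press the chrome lever fully down to its stop. Use only closed fingertips or the outside of the fingers: do not pinch or grip anything, and leave the lock, the other parts in the bays and the things on the bench where they lie. Finish with the head still in that notch, the lever left down, and the robot clear of everything.

Things in the scene. Friction and masses are not known exactly. Their poses are not given: they have to be found in the camera images.
- base: Grey bed of the extractor, fixed, 150 (x) x 280 (y) x 12 mm; origin under its centre, on the bench; x points away from the robot at yaw 0. Rail along y at x = +30 mm, 14 mm wide, top 34 mm high, end blocks at y = +-133 mm 46 mm high. Three bays at x = -35, y = -70, 0, +70 mm hold one part each (rims 19 mm, parts up to 26 mm high); the rail has a 16 mm notch at y = -70, 0, +70, one per bay.
- head (a joint): Travel (m) of the sliding head along the bed's +y: notches at -0.07, 0, +0.07, ends +-0.105. Starts between 0 and +0.07, in no notch. Slides with about 1 N; within 6 mm of a notch centre it is pulled in (the push force dips) and sits within 1 mm of it; pushing it out takes 8 to 11 N. Its aluminium block on the rail is 50 (x) x 36 (y) mm, 76 mm high.
- index (a joint): Drop in m of the head's sprung index roller, with its small brass tell-tale pin on the head's block: 0 while it rides on the rail top, about 0.0045 when it has clicked into a notch (above 0.003 counts as in).
- nose (a point): Middle of the push face region of the head's nose, a dark steel bar over the bays: 24 mm wide (y), underside 44 and top 70 mm above the bench, reaching 27 mm to the bed's -x side of this point and back to the block 50 mm on its +x side. This point is 57 mm high, at bed x = -45 mm, midway across the bar; axes as the bed's. Push the bar's +y or -y side here. Moves with the head.
- punch_axis (a point): Point on the punch axis at the nose's underside, 44 mm above the bench, bed x = -35 mm. The chrome punch nozzle ends 35 mm high; its 12 mm cap stands above the nose, up to 83 mm high. The lever works the pin inside it, unseen. Right when over point lock_pin (within 4.5 mm seen from above). Moves with the head.
- lever (a joint): Angle in rad of the chrome lever hinged on top of the head's block at bed x = +42 mm, 84 mm high: 0 up (as it starts, rising 0.4 rad above level towards the bed's +x), 0.5 fully down at its stop; above 0.43 counts as fully down. It takes about 3 N at the knob and stays where it is left.
- knob (a point): Centre of the chrome ball knob, 20 mm across, at the end of the lever, 85 mm from the hinge: at bed x = +120 mm and 117 mm high when up; +127 mm and 75 mm high when fully down. Press it straight down from above. Moves with head and lever.
- lock: Silver suitcase lock lying loose in one of the three bays (which one varies): flat body 40 (x) x 36 (y) x 14 mm with a round-bar shackle reaching 23 mm out on the -x side; origin at the centre of the body's underside, 12 mm above the bench.
- lock_pin (a point): Dark pin hole in the middle of the lock's top face, 26 mm above the bench: the punch must come over it.
- cover: Graphite grey latch cover lying loose in another bay, 40 x 36 mm plate with a raised middle, 10 mm high; origin at the centre of its underside. Leave it.
- jaw_a: Brass key cutter's jaw lying loose in the remaining bay, 40 x 36 x 14 mm with three ribs; origin at the centre of its underside. Leave it.
- jaw_b: Second brass key cutter's jaw, 40 x 36 x 14 mm, lying on the bench beyond the bed's -y end; origin at the centre of its underside. Leave it.
- cube: Clear acrylic parts cube, 40 mm, with pins inside, on the bench beyond the bed's +y end; origin at the centre of its underside. Leave it.
Not all that is in view belongs to the job. Of the things shaped like the lock, the silver one is meant.

How it is judged:
On the way, in this order (a step that is already met when the one before it is completed fails the run):
1. the head is in the notch over the lock, at rest, with the lever still up (horizontal distance between punch_axis and lock_pin below 0.0045 m and value of joint index above 0.003 m and velocity of joint head between -0.005 and 0.005 m/s and value of joint lever below 0.08 rad), for 0.2 s.
2. the lever is pressed fully down with the head still in that notch (value of joint lever above 0.43 rad and horizontal distance between punch_axis and lock_pin below 0.0045 m and value of joint index above 0.003 m), for 0.2 s.
At the end, for the whole second after the job is handed in: Head in the notch over the lock (punch within 4.5 mm of the pin hole from above, index dropped over 3 mm), lever within 0.07 rad of its lower stop, lock in its bay; parts in the bays moved less than 8 mm, jaw and cube on the bench less than 15 mm (all of step 2 and velocity of joint head between -0.005 and 0.005 m/s and linear speed of lock below 0.01 m/s and height (world z) of lock below 0.016 m and not (distance of lock from where it was at the start of the episode above 0.008 m) and not (distance of cover from where it was at the start of the episode above 0.008 m) and not (distance of jaw_a from where it was at the start of the episode above 0.008 m) and not (distance of jaw_b from where it was at the start of the episode above 0.015 m) and not (distance of cube from where it was at the start of the episode above 0.015 m)); the robot touches nothing.
It fails at once if the lever is pressed while the head is not in the notch over the lock (value of joint lever above 0.15 rad and (not (horizontal distance between punch_axis and lock_pin below 0.0045 m) or not (value of joint index above 0.003 m))).
It fails at once if the nose is taken between the fingers (y of the grasp point in the frame of nose between -0.009 and 0.009 m and x of the grasp point in the frame of nose between -0.035 and 0.045 m and z of the grasp point in the frame of nose between -0.04 and 0.013 m and contact force between the fingers and head above 1 N).
It fails at once if the lever knob is taken between the fingers (distance between the grasp point and knob below 0.011 m and contact force between the fingers and lever above 1 N).
It fails at once if a part in the bays is moved or lifted (distance of any of lock, cover, jaw_a from where it was at the start of the episode above 0.008 m).
It fails at once if the jaw or the cube on the bench is moved (distance of any of jaw_b, cube from where it was at the start of the episode above 0.015 m).
It also fails if it takes over 40 s, if anything falls off the work surface, if the arm or the gripper's body presses on something with over 40 N, if the wrist force passes 120 N, or if a joint passes its speed limit or range.

## Working session

There is one attempt and no reset: what is moved stays moved. The work goes in short steps, Python scripts to look and compute and a tool call to move; the robot and the scene stay as the last step left them, time stands still between calls to the robot, and variables do not carry over. Pictures are saved under pics/ and viewed, at most 10 in all, crops included, and the job is handed in when it is done.

Besides the shell and the picture viewer there is one more tool, called after ">>>" by a JSON object that holds its "fn" and its "kwargs". play_rows: Moves the arm, as the interface text tells. Its arguments: {"type":"object","properties":{"rows":{"type":"array","items":{"type":"array"}},"grip_force":{"type":"number"}},"required":["rows"]}

```bash
mkdir -p pics
cat > h.py <<'E'
from station import *
import numpy as np, cv2
from scipy.spatial.transform import Rotation as R
def K(n):
    c=get_calibration(n); return c
def cloud(n,d,c):
    h,w=d.shape; f=h/2/np.tan(np.radians(c['vfov'])/2)
    v,u=np.mgrid[:h,:w].astype(float)
    p=np.stack([(u-c['cx'])/f*d,(v-c['cy'])/f*d,d],-1)
    return p@rot(c).T+np.array(c['xyz'])
def rot(c):
    a=np.array(c['attitude'],float)
    return a if a.shape==(3,3) else R.from_quat(a).as_matrix()
E
python3 - <<'E'
from h import *
ims=[]
for n in ('scene','side'):
    p,d=snapshot(n); c=K(n); print(n,c)
    np.savez(n+'.npz',p=p,d=d,P=cloud(n,d,c))
    cv2.imwrite(f'pics/{n}.png',cv2.cvtColor(p,cv2.COLOR_RGB2BGR))
s=sense();print(s)
E
```

```text
scene {'vfov': 52.37787835717941, 'cx': 280.1670837591488, 'cy': 209.34873892256184, 'xyz': array([0.92515322, 0.06626071, 0.81893105]), 'attitude': array([ 0.64400942,  0.71538818, -0.20598381, -0.17618825])}
side {'vfov': 55.9892613750131, 'cx': 270.18891579875213, 'cy': 207.29764076372578, 'xyz': array([ 0.11354178, -0.50077164,  0.58428663]), 'attitude': array([ 0.84818413, -0.27847445,  0.14310983, -0.42726484])}
{'t': 0.1, 'q': array([-1.78500986e-01,  5.28399385e-01,  1.43375706e+00, -6.12323446e-06,
        1.18139854e+00, -1.78485819e-01]), 'qd': array([ 0.00039172, -0.00068071, -0.00430633,  0.00152995, -0.00069989,
       -0.00276453]), 'tau': array([ 4.33945943e-04, -4.43301880e+01, -1.78587180e+01, -2.04061280e-04,
        3.88642526e-03,  1.10165692e-05]), 'tcp_pos': array([6.24381133e-01, 1.38842320e-04, 2.38420810e-01]), 'tool_rot': array([ 7.07110980e-01,  7.07101902e-01, -5.61910544e-04, -8.04330084e-04]), 'force': array([ 0.36805294, -0.90135479,  0.11110191]), 'ft_torque': array([ 0.02333516, -0.00360983, -0.01868061]), 'gripper_force': 0.0, 'finger_gap': 1.0010688419940275}
```

View pics/scene.png

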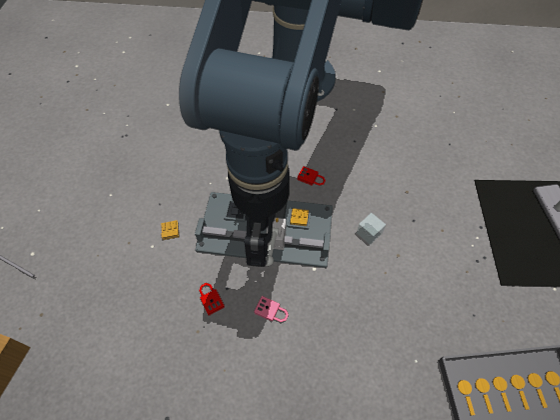

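View pics/side.png

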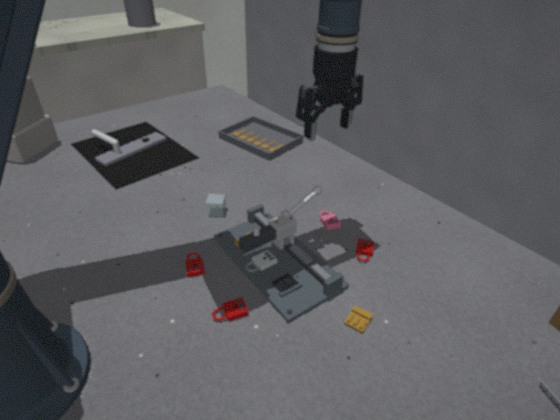

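The scene view (bed around pixels 265,230) and the side view (bed around 285,270) show the same layout. The silver lock is in the middle bay (side 265,258), the cover in the −y bay, brass in the +y bay, and the head between the middle and +y bays. Next I'll fit the bed pose.

Run:
```python
from h import *
A=[]
for n in ('side','scene'):
    z=np.load(n+'.npz');P=z['P'];d=z['d']
    m=(d>0)&(P[...,0]>.4)&(P[...,0]<.9)&(abs(P[...,1])<.3)
    b=m&(abs(P[...,2])<.006); print(n,'bench z',np.median(P[b][:,2]),P[b][:,2].std())
    k=(m&(P[...,2]>.0085)&(P[...,2]<.0155)).astype(np.uint8)
    k=cv2.morphologyEx(k,cv2.MORPH_OPEN,np.ones((2,2)))
    cnt,lab,st,_=cv2.connectedComponentsWithStats(k)
    for i in range(1,cnt):
        if st[i,4]>150:
            q=P[lab==i][:,:2]; print(i,st[i],q.min(0).round(3),q.max(0).round(3)); 
            if n=='side': print(cv2.minAreaRect(q.astype(np.float32)))
            A.append(q)
    # upper things
    for lo,hi in ((.03,.037),(.043,.049),(.065,.074),(.074,.079),(.08,.085),(.1,.13)):
        q=P[m&(P[...,2]>lo)&(P[...,2]<hi)]
        if len(q): print(lo,hi,len(q),q.mean(0).round(3),q.min(0).round(3),q.max(0).round(3))
p=cv2.imread('pics/side.png')[160:340,160:400]
cv2.imwrite('pics/c1.png',cv2.resize(p,None,fx=3.3,fy=3.3,interpolation=cv2.INTER_CUBIC))
```

```text
side bench z -1.3017250188873675e-06 0.0011150385564457058
6 [322 215  20  14 176] [ 0.114 -0.501] [0.693 0.016]
((0.4078369736671448, -0.24983850121498108), (0.7721251845359802, 0.046164873987436295), 43.87443542480469)
7 [ 215  222  135   99 3540] [ 0.114 -0.501] [0.561 0.108]
((0.3844465911388397, -0.23598051071166992), (0.7147508263587952, 0.2512890696525574), 63.7165641784668)
8 [295 238  42  39 335] [ 0.114 -0.501] [ 0.557 -0.003]
((0.3654569983482361, -0.280035138130188), (0.6644349098205566, 0.08526299893856049), 48.53839111328125)
9 [358 239  17  18 178] [ 0.634 -0.137] [ 0.676 -0.092]
((0.6574088335037231, -0.11617006361484528), (0.042167603969573975, 0.036043569445610046), 32.492889404296875)
0.03 0.037 570 [ 0.511 -0.033  0.033] [ 0.441 -0.169  0.03 ] [0.539 0.2   0.037]
0.043 0.049 260 [ 0.504 -0.049  0.046] [ 0.417 -0.169  0.043] [0.543 0.109 0.049]
0.065 0.074 419 [ 0.466 -0.004  0.069] [ 0.416 -0.02   0.065] [0.541 0.015 0.074]
0.074 0.079 201 [ 0.51  -0.003  0.076] [ 0.447 -0.019  0.074] [0.541 0.018 0.079]
0.08 0.085 46 [ 0.492 -0.003  0.083] [ 0.447 -0.014  0.08 ] 
[... 255 characters left out ...]
] [0.925 0.119]
11 [197 237  50  20 625] [ 0.519 -0.163] [0.925 0.066]
13 [273 247  56  20 709] [ 0.525 -0.   ] [0.925 0.115]
15 [201 290  24  25 345] [ 0.63  -0.131] [ 0.684 -0.084]
16 [256 297  25  24 364] [ 0.64 -0.02] [0.925 0.066]
0.03 0.037 554 [0.511 0.007 0.033] [ 0.447 -0.164  0.03 ] [0.541 0.228 0.037]
0.043 0.049 187 [ 0.518 -0.019  0.045] [ 0.436 -0.164  0.043] [0.544 0.198 0.049]
0.065 0.074 173 [0.5  0.01 0.07] [ 0.452 -0.015  0.065] [0.544 0.021 0.074]
0.074 0.079 105 [0.515 0.01  0.075] [ 0.494 -0.014  0.074] [0.542 0.021 0.079]
0.08 0.085 15 [0.517 0.007 0.082] [0.498 0.001 0.08 ] [0.538 0.014 0.085]
0.1 0.13 122 [0.591 0.003 0.114] [ 0.558 -0.004  0.1  ] [0.618 0.009 0.127]
```

View pics/c1.png

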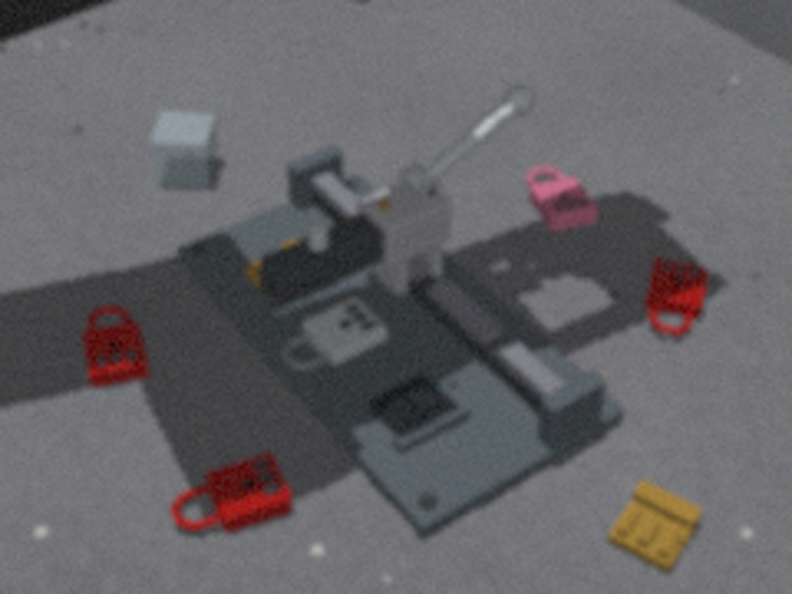

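The crop shows the nose (dark bar, 320,255) on the +y side of the lock (345,330), and the knob up at (515,100). So the push goes towards −y. Next I'll refine the bed pose using only valid depth pixels.

Run:
```python
from h import *
for n in ('side','scene'):
    z=np.load(n+'.npz');P=z['P'];d=z['d'];p=z['p'].astype(int)
    off=-.00135 if n=='scene' else 0
    Z=P[...,2]-off
    m=(d>0)&(P[...,0]>.38)&(P[...,0]<.58)&(P[...,1]>-.2)&(P[...,1]<.15)
    def sel(lo,hi,er=0):
        return P[m&(Z>lo)&(Z<hi)][:,:2].astype(np.float32)
    q=sel(.0085,.05)
    (c,s,a)=cv2.minAreaRect(q); print(n,'bed rect',c,s,a, len(q))
    # robust: percentiles of extents along axes for yaw estimates from rail
    r=P[m&(Z>.0315)&(Z<.0365)&(P[...,0]>.49)&(P[...,0]<.53)&((P[...,1]<-.03)|(P[...,1]>.03))]
    pc=np.polyfit(r[:,1],r[:,0],1); print('rail x=',pc[1],'slope',pc[0],len(r))
    b=P[m&(Z>.073)&(Z<.0785)&(P[...,0]>.48)]; print('block top',len(b),np.percentile(b,[2,50,98],axis=0).round(4))
    b=P[m&(Z>.066)&(Z<.0725)&(P[...,0]<.485)]; print('nose top',len(b),np.percentile(b,[2,50,98],axis=0).round(4))
    e=P[m&(Z>.0435)&(Z<.0485)&(P[...,1]<-.12)]; print('end-',len(e),np.percentile(e,[2,50,98],axis=0).round(4))
    e=P[m&(Z>.0435)&(Z<.0485)&(P[...,1]>.08)]; print('end+',len(e),np.percentile(e,[2,50,98],axis=0).round(4))
    mm=(d>0)&(Z>.1)&(Z<.13)&(P[...,0]>.55)&(P[...,0]<.65)&(abs(P[...,1])<.05)
    e=P[mm]; e=e[e[:,0]>.592]; print('knob',len(e),np.median(e,0).round(4), np.percentile(e,[3,97],axis=0).round(4))
    # silver lock: bright
    l=(p.min(-1)>95)&m&(Z>.022)&(Z<.029)&(P[...,0]<.485)
    l=P[l]; print('lock',len(l),np.percentile(l,[2,50,98],axis=0).round(4) if len(l) else '')
```

```text
side bed rect (0.4825563132762909, -0.028979063034057617) (0.28205442428588867, 0.15121836960315704) 88.1520004272461 6400
rail x= 0.5170515491841 slope 0.02643457614700382 403
block top 206 [[ 0.4937 -0.0184  0.0732]
 [ 0.5127 -0.0054  0.0754]
 [ 0.5391  0.0159  0.0778]]
nose top 262 [[ 0.4176 -0.0106  0.0664]
 [ 0.446  -0.0021  0.0696]
 [ 0.4829  0.0124  0.0719]]
end- 109 [[ 0.4944 -0.1684  0.0436]
 [ 0.513  -0.1624  0.0454]
 [ 0.5319 -0.1569  0.0477]]
end+ 61 [[0.5025 0.0969 0.0437]
 [0.5212 0.1026 0.0453]
 [0.5406 0.1092 0.0472]]
knob 81 [ 0.6034 -0.0066  0.1196] [[ 0.5926 -0.0123  0.112 ]
 [ 0.6118  0.0026  0.1267]]
lock 158 [[ 0.4328 -0.0457  0.0225]
 [ 0.4443 -0.0346  0.0255]
 [ 0.4669 -0.0118  0.0276]]
scene bed rect (0.4820072054862976, -0.02471528947353363) (0.27986451983451843, 0.1507451981306076) 88.21646118164062 5462
rail x= 0.5176280128065691 slope 0.02920130961293895 394
block top 169 [[ 0.4944 -0.0139  0.072 ]
 [ 0.5117  0.0117  0.0744]
 [ 0.5418  0.0205  0.077 ]]
nose top 64 [[ 0.4547 -0.0008  0.0649]
 [ 0.4762  0.0104  0.0683]
 [ 0.4845  0.0168  0.0709]]
end- 88 [[ 0.4932 -0.164   0.0425]
 [ 0.5124 -0.1582  0.0443]
 [ 0.5322 -0.1527  0.0465]]
end+ 100 [[0.5015 0.1014 0.0423]
 [0.5209 0.1069 0.0446]
 [0.5405 0.1129 0.0465]]
knob 59 [0.6092 0.0037 0.1216] [[ 5.942e-01 -6.000e-04  1.151e-01]
 [ 6.172e-01  9.100e-03  1.269e-01]]
lock 1 [[0.4777 0.0323 0.021 ]
 [0.4777 0.0323 0.021 ]
 [0.4777 0.0323 0.021 ]]
```

The fit gives bed centre ≈ (0.483, −0.027), yaw ≈ −0.03 rad and head travel ≈ +30 mm. The middle notch puts the nose centre at y ≈ −0.026. I'll close the jaws and move above the +y side of the nose.

>>> {"fn": "play_rows", "kwargs": {"rows": [[[0,0,0],[8,-23,0],1],[[0,0,0],[8,-23,0],1],[[0,0,0],[8,-23,0],1],[[0,0,0],[8,-23,10],1],[[0,0,0],[8,-23,10],1],[[0,0,0],[8,-23,10],1],[[0,0,0],[8,-23,10],1],[[0,0,0],[8,-23,10],1],[[0,0,0],[0,0,0],1],[[0,0,0],[0,0,0],1]]}}

```text
t: 0.93
tcp_pos: [0.4393, 0.0645, 0.1888]
tool_rot: [0.707, 0.707, -0.001, -0.001]
force: [0.9, 0.1, -0.1]
finger_gap: -0.0
gripper_force: 0.0
```

Run:
```python
from h import *
s=sense();print(s['t'],s['tcp_pos'],s['force'],s['finger_gap'],R.from_quat(s['tool_rot']).as_matrix().round(3))
p,d=snapshot('scene');c=K('scene');np.savez('scene2.npz',p=p,d=d,P=cloud('scene',d,c))
q=cv2.cvtColor(p,cv2.COLOR_RGB2BGR)[170:290,180:350]
cv2.imwrite('pics/c2.png',cv2.resize(q,None,fx=4.5,fy=4.5,interpolation=cv2.INTER_CUBIC))
```

```text
0.9333 [0.43934684 0.06449149 0.18881825] [ 0.94156592  0.11626646 -0.14753147] -0.0003702387321822785 [[-0.001  1.    -0.003]
 [ 1.     0.001  0.   ]
 [ 0.    -0.003 -1.   ]]
```

View pics/c2.png

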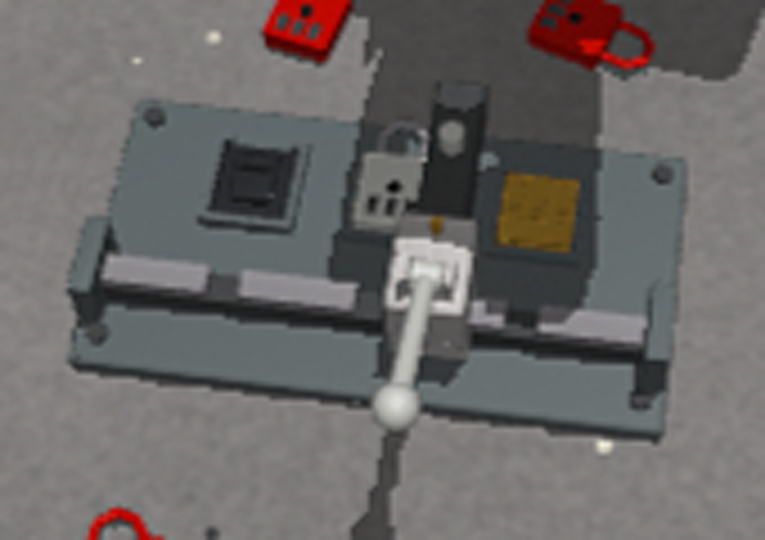

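The crop shows the whole bed: corners at about (140,103), (685,158), (662,433) and (72,357), the punch cap at (452,137), the pin hole at (395,187), and the knob at (397,407). I'll cast rays from these points.

```bash
cat >> h.py <<'E'
def ray(n,u,v,z):
    c=K(n); f=210/np.tan(np.radians(c['vfov'])/2)
    d=rot(c)@np.array([(u-c['cx'])/f,(v-c['cy'])/f,1]); o=np.array(c['xyz'])
    return (o+d*(z-o[2])/d[2])
E
python3 - <<'E'
from h import *
g=lambda x,y,z:ray('scene',(x+.5)/4.5-.5+180,(y+.5)/4.5-.5+170,z)[:2]
C=np.array([g(*a,.012) for a in((140,101),(687,157),(662,433),(70,360))]);print(C.round(4),C.mean(0))
for n,a in dict(cap=(452,133,.083),hole=(395,187,.026),knob=(397,407,.117)).items(): print(n,g(*a).round(4))
print(np.linalg.norm(C[1]-C[0]),np.linalg.norm(C[3]-C[0]),C[1]-C[0],C[2]-C[3])
E
```

```text
[[ 0.4057 -0.1602]
 [ 0.4115  0.1162]
 [ 0.5609  0.1116]
 [ 0.5522 -0.1648]] [ 0.4825732  -0.02429303]
cap [0.4545 0.0049]
hole [ 0.4516 -0.0239]
knob [0.6078 0.    ]
0.27653456657729314 0.14656854897417004 [0.00578504 0.27647405] [0.00864017 0.27642193]
```

The hole-to-punch offset is about 29 mm along y, which agrees with the earlier estimate. I'll descend beside the nose and then approach it slowly.

>>> {"fn": "play_rows", "kwargs": {"rows": [[[0,0,0],[0,0,26],1],[[0,0,0],[0,0,26],1],[[0,0,0],[0,0,26],1],[[0,0,0],[0,0,26],1],[[0,0,0],[0,2,20],1],[[0,0,0],[0,2,8],1],[[0,0,0],[-8,0,0],1],[[0,0,0],[-8,0,0],1],[[0,0,0],[-8,0,0],1],[[0,0,0],[-4,0,0],1],[[0,0,0],[0,0,0],1]]}}

```text
t: 1.9
tcp_pos: [0.446, 0.0346, 0.0584]
tool_rot: [0.708, 0.706, 0.001, 0.001]
force: [-0.9, -0.9, -0.5]
finger_gap: 0.001
gripper_force: 0.0
```

>>> {"fn": "play_rows", "kwargs": {"rows": [[[0,0,0],[-3,0,0],1],[[0,0,0],[-3,0,0],1],[[0,0,0],[-3,0,0],1],[[0,0,0],[-3,0,0],1]]}}

```text
t: 2.23
tcp_pos: [0.445, 0.0241, 0.0576]
tool_rot: [0.707, 0.707, 0.0, 0.0]
force: [-0.2, 1.7, 1.6]
finger_gap: -0.003
gripper_force: 1.0
```

Run:
```python
from h import *
s=sense();print(s['t'],s['tcp_pos'],s['force'])
p,d=snapshot('scene')
q=cv2.cvtColor(p,cv2.COLOR_RGB2BGR)[170:290,180:350]
cv2.imwrite('pics/c3.png',cv2.resize(q,None,fx=4.5,fy=4.5,interpolation=cv2.INTER_CUBIC))
```

```text
2.2333 [0.44495695 0.02405508 0.05755788] [-0.18755981  1.70362357  1.63922832]
```

View pics/c3.png

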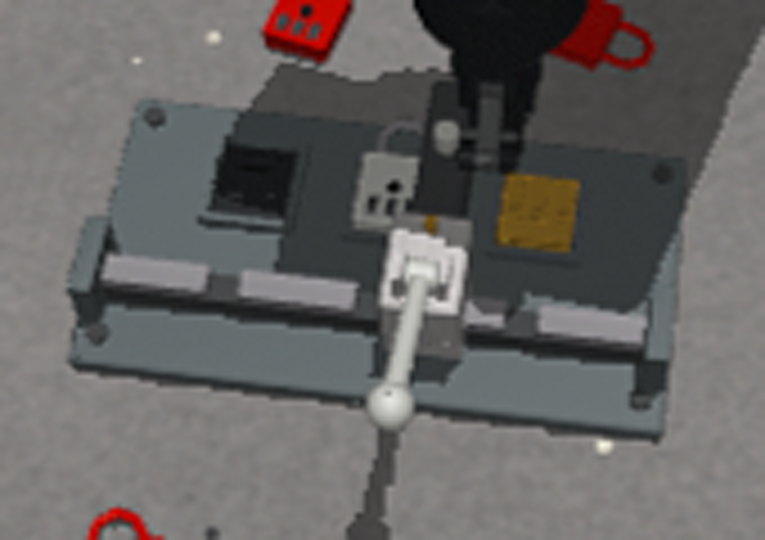

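The fingertip is on the nose's +y face and the cap has moved to (446,133), about 3 mm, with a force near 1.7 N. I'll keep pushing slowly.

>>> {"fn": "play_rows", "kwargs": {"rows": [[[0,0,0],[-3,0,0],1],[[0,0,0],[-3,0,0],1],[[0,0,0],[-3,0,0],1],[[0,0,0],[-3,0,0],1],[[0,0,0],[-2,0,0],1],[[0,0,0],[-1,0,0],1],[[0,0,0],[0,0,0],1]]}}

```text
t: 2.87
tcp_pos: [0.4449, 0.0087, 0.0572]
tool_rot: [0.707, 0.707, -0.0, -0.0]
force: [-0.8, 0.0, 0.2]
finger_gap: 0.002
gripper_force: 0.0
```

>>> {"fn": "play_rows", "kwargs": {"rows": [[[0,0,0],[-1,0,0],1],[[0,0,0],[0,0,0],1]]}}

```text
t: 3.03
tcp_pos: [0.4449, 0.0079, 0.0572]
tool_rot: [0.707, 0.707, -0.0, -0.0]
force: [-0.4, 0.3, -0.5]
finger_gap: -0.001
gripper_force: 0.2
```

>>> {"fn": "play_rows", "kwargs": {"rows": [[[0,0,0],[-1,0,0],1],[[0,0,0],[0,0,0],1]]}}

```text
t: 3.2
tcp_pos: [0.4449, 0.007, 0.0572]
tool_rot: [0.707, 0.707, -0.0, -0.0]
force: [0.0, 1.3, -0.9]
finger_gap: -0.0
gripper_force: 0.3
```

>>> {"fn": "play_rows", "kwargs": {"rows": [[[0,0,0],[-1,0,0],1],[[0,0,0],[0,0,0],1]]}}

```text
t: 3.37
tcp_pos: [0.445, 0.0059, 0.0573]
tool_rot: [0.707, 0.707, -0.0, 0.0]
force: [-0.6, 0.8, -0.5]
finger_gap: -0.0
gripper_force: 0.2
```

>>> {"fn": "play_rows", "kwargs": {"rows": [[[0,0,0],[-1,0,0],1],[[0,0,0],[0,0,0],1]]}}

```text
t: 3.53
tcp_pos: [0.4453, 0.0048, 0.0574]
tool_rot: [0.707, 0.707, 0.0, 0.0]
force: [0.0, 1.0, 0.7]
finger_gap: 0.0
gripper_force: 0.0
```

Run:
```python
from h import *
s=sense();print(s['t'],s['tcp_pos'],s['force'])
p,d=snapshot('scene')
q=cv2.cvtColor(p,cv2.COLOR_RGB2BGR)[170:290,180:350]
cv2.imwrite('pics/c4.png',cv2.resize(q,None,fx=4.5,fy=4.5,interpolation=cv2.INTER_CUBIC))
```

```text
3.5333 [0.44531639 0.00475414 0.05735201] [3.07277246e-04 9.89866904e-01 6.70857030e-01]
```

View pics/c4.png

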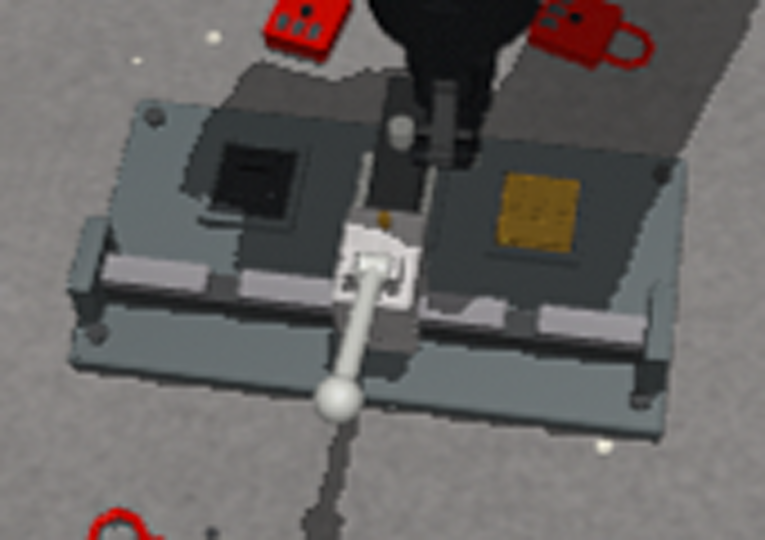

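The cap is now at (401,130), about 5 mm short of the notch. I'll continue in small steps.

>>> {"fn": "play_rows", "kwargs": {"rows": [[[0,0,0],[-1,0,0],1],[[0,0,0],[0,0,0],1]]}}

```text
t: 3.75
tcp_pos: [0.4453, 0.0038, 0.0574]
tool_rot: [0.707, 0.707, 0.0, 0.0]
force: [-0.6, -0.5, 0.3]
finger_gap: -0.001
gripper_force: 0.0
```

>>> {"fn": "play_rows", "kwargs": {"rows": [[[0,0,0],[-1,0,0],1],[[0,0,0],[0,0,0],1],[[0,0,0],[0,0,0],1]]}}

```text
t: 4.0
tcp_pos: [0.445, 0.0029, 0.0573]
tool_rot: [0.707, 0.707, 0.0, 0.0]
force: [-0.5, -0.9, 0.2]
finger_gap: -0.004
gripper_force: 0.0
```

```bash
cat > m.py <<'E'
from h import *
s=sense();print(s['t'],s['tcp_pos'].round(4),s['force'].round(2))
p,d=snapshot('scene'); P=cloud('scene',d,K('scene'))
m=(d>0)&(P[...,2]>.104)&(P[...,2]<.13)&(P[...,0]>.596)&(P[...,0]<.63)&(abs(P[...,1]+.01)<.05)
print('knob',np.median(P[m],0).round(4),m.sum(), 'px',np.argwhere(m).mean(0).round(2))
b=(p[...,0]>90)&(p[...,2]<40)&(p[...,0].astype(int)-p[...,1]<70); b[:,:250]=0;b[:,280:]=0;b[:200]=0;b[235:]=0
print('brass pin px',np.argwhere(b).mean(0).round(2),b.sum())
q=cv2.cvtColor(p,cv2.COLOR_RGB2BGR)[170:290,180:350]
cv2.imwrite('pics/last.png',cv2.resize(q,None,fx=4.5,fy=4.5,interpolation=cv2.INTER_CUBIC))
E
python3 m.py
```

```text
4.0 [0.445  0.0029 0.0573] [-0.51 -0.89  0.23]
knob [ 0.6098 -0.028   0.1224] 98 px [258.04 251.96]
brass pin px [218.5 262.5] 4
```

The force has dropped to zero and the knob is at y −0.028, against −0.0286 expected, so it has probably clicked in. I'll back off, rise and verify.

>>> {"fn": "play_rows", "kwargs": {"rows": [[[0,0,0],[8,0,0],1],[[0,0,0],[12,0,0],1],[[0,0,0],[0,0,-25],1],[[0,0,0],[0,0,-30],1],[[0,0,0],[0,0,-30],1],[[0,0,0],[0,0,-30],1],[[0,0,0],[0,0,-20],1],[[0,0,0],[12,0,0],1],[[0,0,0],[0,0,0],1]]}}

```text
t: 4.8
tcp_pos: [0.4453, 0.0364, 0.1938]
tool_rot: [0.707, 0.707, 0.001, 0.001]
force: [0.3, -0.9, -0.1]
finger_gap: 0.002
gripper_force: 0.0
```

```bash
python3 m.py; cp pics/last.png pics/c5.png
```

```text
4.8 [0.4453 0.0364 0.1938] [ 0.35 -0.93 -0.1 ]
knob [ 0.61   -0.0281  0.1224] 97 px [258.06 251.92]
brass pin px [218.33 262.33] 3
```

View pics/c5.png

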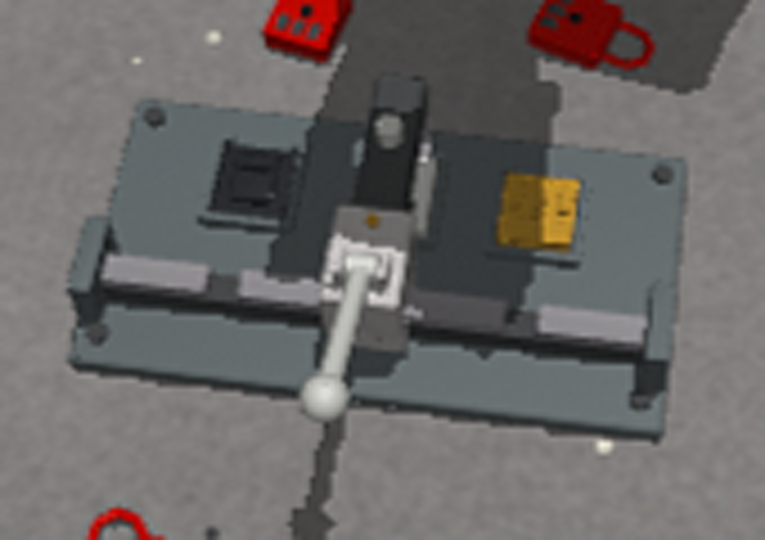

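The cap is at (389,128), almost directly over the lock column. It jumped about 6 mm for 2 mm of finger travel, so the head has clicked in. The knob is at about (0.607, −0.029), and I'll move above it.

>>> {"fn": "play_rows", "kwargs": {"rows": [[[0,0,0],[-11,27,0],1],[[0,0,0],[-11,27,0],1],[[0,0,0],[-11,27,0],1],[[0,0,0],[-11,27,0],1],[[0,0,0],[-11,27,0],1],[[0,0,0],[-10,29,0],1],[[0,0,0],[0,0,0],1],[[0,0,0],[0,0,0],1]]}}

```text
t: 5.52
tcp_pos: [0.6093, -0.0307, 0.1904]
tool_rot: [0.707, 0.707, -0.001, -0.001]
force: [-0.2, 0.9, -0.1]
finger_gap: 0.0
gripper_force: 0.0
```

Run:
```python
from h import *
g=lambda x,y,z:ray('scene',(x+.5)/4.5-.5+180,(y+.5)/4.5-.5+170,z)[:2]
print(g(325,397,.117),g(389,124,.083))
s=sense();print(s['tcp_pos'])
p,d=snapshot('side');P=cloud('side',d,K('side'))
m=(d>0)&(P[...,2]>.105)&(P[...,2]<.13)&(P[...,0]>.592)&(P[...,0]<.63)&(abs(P[...,1]+.03)<.04)
uv=np.argwhere(m).mean(0);print(uv,ray('side',uv[1],uv[0],.117),m.sum(),np.median(P[m],0))
```

```text
[ 0.60645106 -0.02925312] [ 0.45250545 -0.0242908 ]
[ 0.60929583 -0.03065138  0.19037419]
[197.         325.82758621] [ 0.6059826  -0.03220938  0.117     ] 87 [ 0.60292053 -0.03565678  0.12042046]
```

Both views put the knob at (0.606, −0.031), and the TCP is above it. I'll press straight down.

>>> {"fn": "play_rows", "kwargs": {"rows": [[[0,0,0],[0,0,20],1],[[0,0,0],[0,0,20],1],[[0,0,0],[0,0,10],1],[[0,0,0],[0,0,4],1],[[0,0,0],[0,0,4],1],[[0,0,0],[0,0,4],1],[[0,0,0],[0,0,4],1]]}}

```text
t: 6.15
tcp_pos: [0.6102, -0.0296, 0.1274]
tool_rot: [0.707, 0.707, 0.001, 0.001]
force: [1.1, 1.5, 4.3]
finger_gap: 0.0
gripper_force: 1.8
```

>>> {"fn": "play_rows", "kwargs": {"rows": [[[0,0,0],[0,0,4],1],[[0,0,0],[0,0,4],1],[[0,0,0],[0,0,4],1],[[0,0,0],[0,0,4],1],[[0,0,0],[0,0,4],1],[[0,0,0],[0,0,4],1]]}}

```text
t: 6.65
tcp_pos: [0.6091, -0.0303, 0.102]
tool_rot: [0.707, 0.707, -0.0, 0.0]
force: [1.6, 0.4, 3.4]
finger_gap: 0.002
gripper_force: 1.6
```

>>> {"fn": "play_rows", "kwargs": {"rows": [[[0,0,0],[0,0,3],1],[[0,0,0],[0,0,2],1],[[0,0,0],[0,0,0],1]]}}

```text
t: 6.9
tcp_pos: [0.608, -0.0299, 0.0964]
tool_rot: [0.707, 0.707, -0.001, -0.001]
force: [0.2, -0.4, 1.2]
finger_gap: -0.002
gripper_force: 0.4
```

```bash
python3 m.py
```

```text
6.9 [ 0.608  -0.0299  0.0964] [ 0.2  -0.4   1.22]
knob [ 0.6129 -0.0175  0.1115] 10 px [262.2 257.5]
brass pin px [nan nan] 0m.py:7: RuntimeWarning: Mean of empty slice.
  print('brass pin px',np.argwhere(b).mean(0).round(2),b.sum())
  ret = um.true_divide(
```

>>> {"fn": "play_rows", "kwargs": {"rows": [[[0,0,0],[0,1,2],1],[[0,0,0],[0,1,1],1],[[0,0,0],[0,0,0],1]]}}

```text
t: 7.2
tcp_pos: [0.6096, -0.0296, 0.0936]
tool_rot: [0.707, 0.707, -0.001, -0.001]
force: [-0.5, -0.0, 0.7]
finger_gap: 0.0
gripper_force: 0.3
```

>>> {"fn": "play_rows", "kwargs": {"rows": [[[0,0,0],[0,0,1],1],[[0,0,0],[0,0,1],1],[[0,0,0],[0,0,0],1]]}}

```text
t: 7.45
tcp_pos: [0.6105, -0.0297, 0.093]
tool_rot: [0.707, 0.707, -0.0, -0.001]
force: [-2.9, 1.2, 6.2]
finger_gap: -0.001
gripper_force: 3.2
```

>>> {"fn": "play_rows", "kwargs": {"rows": [[[0,0,0],[0,0,1],1],[[0,0,0],[0,0,0],1]]}}

```text
t: 7.62
tcp_pos: [0.6105, -0.0297, 0.0927]
tool_rot: [0.707, 0.707, -0.0, -0.0]
force: [-3.7, 1.2, 10.6]
finger_gap: 0.005
gripper_force: 5.2
```

The TCP height of 0.093 is what the stop predicts, and the force is rising sharply, so the lever is down. I'll hold, lift clear and check.

>>> {"fn": "play_rows", "kwargs": {"rows": [[[0,0,0],[0,0,0],1],[[0,0,0],[0,0,0],1],[[0,0,0],[0,0,0],1],[[0,0,0],[0,0,-5],1],[[0,0,0],[0,0,-20],1],[[0,0,0],[0,0,-30],1],[[0,0,0],[0,0,-30],1],[[0,0,0],[-30,0,-20],1],[[0,0,0],[-30,0,0],1],[[0,0,0],[-30,0,0],1],[[0,0,0],[-30,0,0],1],[[0,0,0],[0,0,0],1]]}}

```text
t: 8.62
tcp_pos: [0.612, -0.1559, 0.1967]
tool_rot: [0.709, 0.706, -0.0, 0.003]
force: [0.5, 0.5, -0.1]
finger_gap: 0.002
gripper_force: 0.0
```

```bash
python3 m.py 2>/dev/null
python3 - <<'E'
from h import *
p,d=snapshot('side');P=cloud('side',d,K('side'))
m=(d>0)&(P[...,2]>.06)&(P[...,0]>.592)&(P[...,0]<.64)&(abs(P[...,1]+.03)<.03)&(P[...,2]<.13)
print(m.sum(),np.percentile(P[m],[5,50,97],axis=0).round(4)); cv2.imwrite('pics/s.png',p[...,::-1])
E
python3 - <<'E'
import cv2,numpy as np
a=cv2.imread('pics/last.png');b=cv2.resize(cv2.imread('pics/s.png')[160:340,160:400],(720,540))
cv2.imwrite('pics/c6.png',cv2.resize(np.hstack([a,b]),(800,300)))
E
```

```text
8.6167 [ 0.612  -0.1559  0.1967] [ 0.48  0.54 -0.12]
knob [nan nan nan] 0 px [nan nan]
brass pin px [218.5 262. ] 2
83 [[ 0.5948 -0.0412  0.072 ]
 [ 0.6082 -0.0357  0.0805]
 [ 0.618  -0.0261  0.0855]]
```

View pics/c6.png

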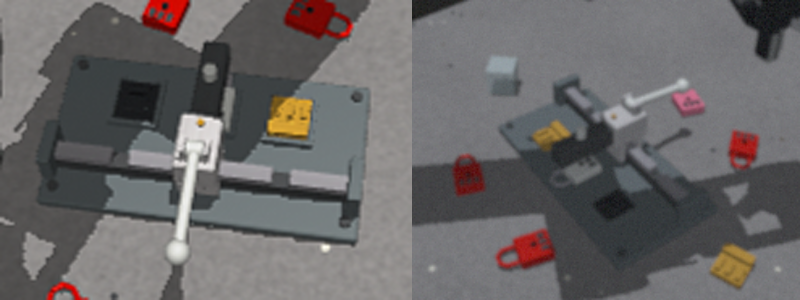

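In both halves of the picture the lever is down: the left half shows the knob at (178,252), and its top is at z = 0.085 as expected. The head is still over the lock and the robot is clear, so I'll hand in.

```bash
python3 -c "
from station import *
print(sign_off())"
```

```text
the job is handed in; nothing more can be done
None
```

I pushed the head into the middle notch over the silver lock, then pressed the lever to its stop and backed the robot clear. I've handed the job in; the sign-off gave no verdict, but the last images showed the head over the lock, the lever down and nothing else visibly disturbed.

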